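Set the proving timer and start it

ROBOT

A 6-joint arm with a two-finger parallel gripper is mounted at the origin on a cart in front of the work surface, level with it; the furniture and walls round the work are solid. World frame = base frame: x ahead of the robot, y to its left, z up, the work surface at z = 0. Lengths are in mm, angles in rad, forces in N, time in s.
With the tool pointing down it reaches from about 350 to 775 mm from the base axis. Payload 7.3 kg.
Tool frame: the origin (TCP) lies at the very end of the fingers, on their centre line; the grasp point (between the pads) lies 19 mm behind it (bot.tcp_to_grasp is the distance from the TCP to the grasp point, in mm); z points along the fingers, y is the direction in which the jaws open and shut (so a half turn about z gives the same grasp; the last joint's range is limited). The gripper opens to 92 mm and grips with 3 to 60 N. Pads are 19 mm wide; open, the fingers measure 130 mm over their backs; the gripper's body (75 mm by 190 mm) begins 47 mm behind the grasp point.
Start: joints at [-0.146, 0.342, 1.524, -0, 1.275, -0.146], TCP at [525.019, 0.019, 226.741] pointing down, gripper open.
Joint ranges: [-2.53, 2.53], [-0.77, 2.02], [0.04, 2.7], [-1, 4.14], [0.28, 2.66], [-3.11, 3.11]. Speed limits (rad/s): [2.57, 2.57, 3.14, 3.14, 3.14, 3.14].

INTERFACE

Orientations are given as [roll, pitch, yaw] about the fixed x, y, z axes, in that order (R = Rz(yaw) Ry(pitch) Rx(roll)).
In Python, from plant import bot gives the robot as it stands. The module is installed in compiled form; this text tells all that it offers.
- The arm moves only by the tool carry_out, never from a script. Its argument "motion" is a list of rows, each a list of 5 numbers: the closure, from 0 (fully open) to 1 (shut), then the shift along the tool's x, y, z in mm, then the turn about the tool's z in degrees. In form: [[claw, dx, dy, dz, spin], ...]. A call has 1 to 10 rows; each row is the pose to reach, as a shift and turn from the pose measured when the call began, along the tool's axes at that moment; what a row does not reach only later rows make up. A row lasts 1/8 s, in which the tool goes at most 62.5 mm and 10.7 degrees, less where a joint would pass 70% of its speed; a pose out of reach is approached as far as the arm can. A call with a gripper value outside its range is refused whole. The fingers move at their own pace and stop on an object; the grip force is fixed at half the most. Time passes only in rows, so rows that repeat a pose let the fingers close. It gives the time, the measured TCP pose, the force and the opening at its end, in the units of the state.
- bot.get_obs(): the state, without advancing time (a new reading comes with each control period).
- bot.capture(name): name is "scene" or "side" or "wrist"; returns a dict with "color" (384x512x3 uint8, red, green, blue), "depth" (384x512 float32, mm along the optical axis (not along the pixel's ray), 0 where there is no reading), "K" (3x3 intrinsics, pixels), "k1" (the pictures are not rectified: a ray, as slopes to the right and down, at radius r is drawn at 1 + k1 r^2 times it, then the intrinsics apply), "camera_from_world" (4x4, takes a point from world to camera coordinates). Camera axes: x right, y down, z forward; pixel columns grow to the right and rows downward; lengths in mm; the calibration is good to about 2 mm. A picture is of the moment at which its call begins.
- bot.close_job(): hands the job in, once; it reports no verdict.
The state is a dict: "time": time; "joint_positions": joint angles; "dq": joint speeds; "tau": joint torques, N m; "tool_pos": TCP position; "tcp_rot": TCP orientation; "contact_force": force on the tool from outside, world axes, zero at the start; "moment": the same for the moment, N m; "grip_width": finger opening in mm.
Only numpy, scipy, OpenCV 4.12 (cv2) and the standard library are available. Lean on these libraries where they do the work, as an engineer would, in place of code of your own. Each camera call takes 0.05 s, during which the arm holds its last target.

TASK

The dough has to prove for six hours: turn the knob of the aluminium worktop timer until the 6 stands squarely in its small window. Only then push its round start key fully in, so that it stays in, let go of everything, and leave the things standing around the timer where they are.

Things in the scene. Friction and masses are not known exactly. Their poses are not given: they have to be found in the camera images.
- timer: Worktop timer: aluminium wedge, face 140 (up the slope) x 190 mm (wide), fixed. Origin on the worktop under the face's middle, which is 72 mm up; x to its back, y left, z up. The face rises to the back: its normal is tilted 28 degrees from vertical towards -x, i.e. (-0.469, 0, 0.883) in timer axes; up-slope is (0.883, 0, 0.469). Face height 39 mm at the front, 105 mm at the back.
- knob_mid (a point): Point on the dial's axis at half the height of its knob, 25 mm off the face along the normal (timer frame: -16.2, 30, 91.7 mm). The black round fluted knob, 48 mm across, reaches from 6 to 40 mm off the face; the axis is square to the face. Axes as the timer's (not tilted).
- key_spot (a point): Centre of the top of the start key when out, 10 mm off the face (timer frame: -9.1, -66, 78.5 mm): a black round key 28 mm across on the same face, 96 mm to the right of the knob. This point does not move with the key. Axes as the timer's (not tilted).
- window (a point): Centre of the small black-framed window, on the face 48 mm up-slope of the dial's axis; opening 21 mm wide, 24 mm along the slope. The numerals 1 to 8 (14 mm high) of a white drum under the face pass through it, one at a time.
- timer_dial (a joint): Angle of the dial in rad, 0 to 5.5 with end stops. Number n stands in the middle of the window at (n - 1) x 0.7854 rad: 1 at 0, 6 at 3.927. It grows (numbers count up) when the knob is turned clockwise as seen looking at the face. Turns stiffly (0.06 N m), has no clicks, stays where it is left.
- timer_key (a joint): Travel of the start key into the face in m: 0 out, 0.008 fully in (then 2 mm proud of the face). Moves along the face's normal, needs about 4 N, has no spring and stays where it is pushed; it cannot be pulled out again.
- mug: Plain speckled mug, 83 mm across, 96 mm high, standing to the left of the timer. Origin under its centre. Bystander.
- flat_tin: Low round tin, 86 mm across, 40 mm high, well to the right of the timer. Origin under its centre. Bystander.
- jar: Round jar with a screw lid, 70 mm across, 101 mm high, to the right of the timer. Origin under its centre. Bystander.
- spice_jar: Slim round spice jar, 45 mm across, 106 mm high, in front of and to the left of the timer. Origin under its centre. Bystander.

How it is judged:
By the outcome, as a careful person would: the job done as asked, in the order asked, and still so for the second after the job is handed in, with the robot touching nothing.
It also fails if it takes over 51 s, if anything falls off the work surface, if the arm or the gripper's body presses on something with over 40 N, if the wrist force passes 120 N, or if a joint passes its speed limit or range.

## Working session

There is one attempt and no reset: what is moved stays moved. The work goes in short steps, Python scripts to look and compute and a tool call to move; the robot and the scene stay as the last step left them, time stands still between calls to the robot, and variables do not carry over. Pictures are saved under pics/ and viewed, and the job is handed in when it is done.

Besides the shell and the picture viewer there is one more tool, called after "Emit:" in YAML: its name, and indented under it one key for each argument. carry_out: Moves the arm, as the interface text tells. Its arguments: {"type":"object","properties":{"motion":{"type":"array","items":{"type":"array","items":{"type":"number"}}}},"required":["motion"]}

```bash
mkdir -p pics; python3 - <<'E'
from plant import bot
import cv2,numpy as np
o=bot.get_obs();print({k:np.round(v,3) for k,v in o.items()})
for n in ["scene","side","wrist"]:
    c=bot.capture(n);cv2.imwrite(f"pics/a_{n}.png",c["color"][:,:,::-1]);print(n,c["K"].round(1).tolist(),c["k1"],c["camera_from_world"].round(3).tolist())
    np.savez(f"a_{n}.npz",**c)
E
```

```text
{'time': np.float64(0.0), 'joint_positions': array([-0.146,  0.343,  1.525, -0.   ,  1.275, -0.146]), 'dq': array([ 0.   ,  0.001,  0.001, -0.001,  0.002, -0.   ]), 'tau': array([ 1.0000e-03, -4.3125e+01, -2.4422e+01,  7.2000e-02,  5.6000e-02,
       -0.0000e+00]), 'tool_pos': array([5.24558e+02, 8.40000e-02, 2.26040e+02]), 'tcp_rot': array([-3.14 , -0.   ,  1.571]), 'contact_force': array([-0.477,  0.446, -0.281]), 'moment': array([-0.046, -0.027,  0.02 ]), 'grip_width': np.float64(92.037)}
scene [[367.9, 0.0, 250.0], [0.0, 367.9, 190.0], [0.0, 0.0, 1.0]] 0.02893913078986051 [[0.792, -0.611, 0.003, -462.359], [-0.335, -0.438, -0.834, 241.65], [0.511, 0.659, -0.551, 666.155], [0.0, 0.0, 0.0, 1.0]]
side [[456.0, 0.0, 252.0], [0.0, 456.0, 186.2], [0.0, 0.0, 1.0]] -0.02486515781289914 [[-0.997, 0.072, 0.019, 537.993], [0.034, 0.656, -0.754, 75.867], [-0.067, -0.752, -0.656, 954.341], [0.0, 0.0, 0.0, 1.0]]
wrist [[319.8, 0.0, 260.2], [0.0, 319.8, 196.1], [0.0, 0.0, 1.0]] -0.04979305647965622 [[1.0, -0.0, -0.001, -523.831], [0.0, -0.966, 0.257, -31.541], [-0.001, -0.257, -0.966, 388.516], [0.0, 0.0, 0.0, 1.0]]
```

View pics/a_scene.png

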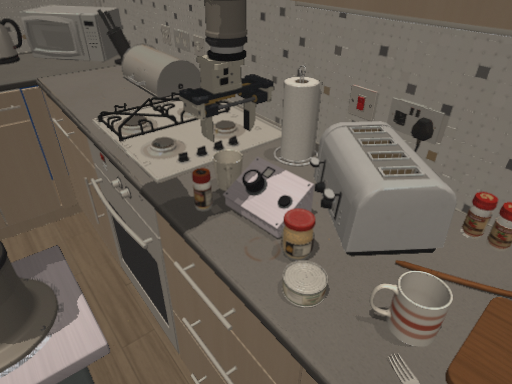

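View pics/a_side.png

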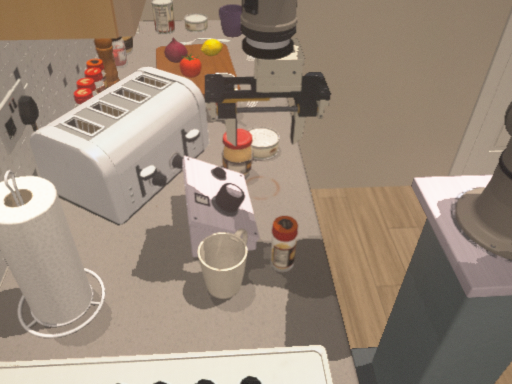

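View pics/a_wrist.png

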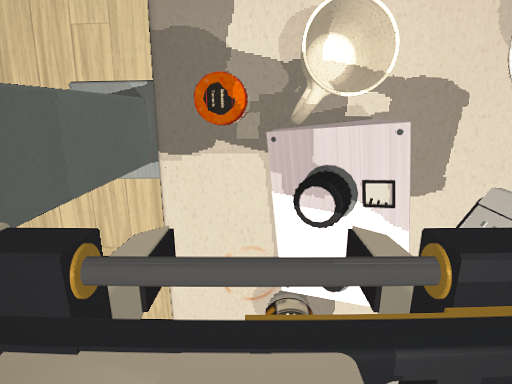

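```bash
python3 - <<'E'
import cv2,numpy as np
for n,(x0,y0,x1,y1) in dict(wrist=(250,110,430,310),scene=(215,150,335,250),side=(170,145,280,305)).items():
    c=np.load(f"a_{n}.npz");i=c["color"][y0:y1,x0:x1,::-1]
    s=min(800/(x1-x0),600/(y1-y0));s=int(s);print(n,s)
    cv2.imwrite(f"pics/b_{n}.png",cv2.resize(i,None,fx=s,fy=s,interpolation=cv2.INTER_CUBIC))
E
```

```text
wrist 3
scene 6
side 3
```

View pics/b_wrist.png

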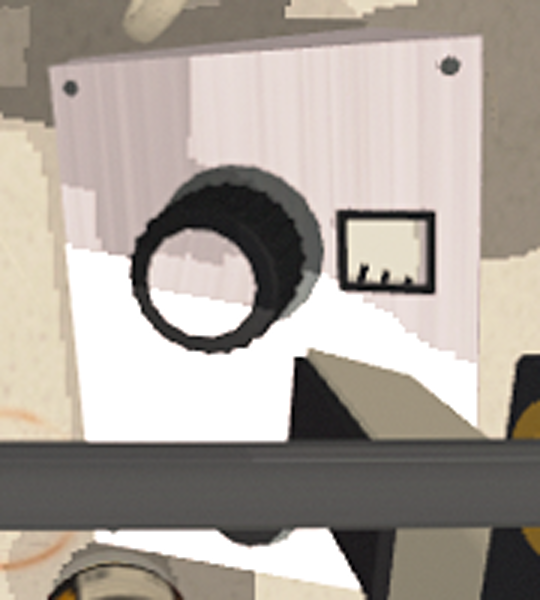

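View pics/b_scene.png

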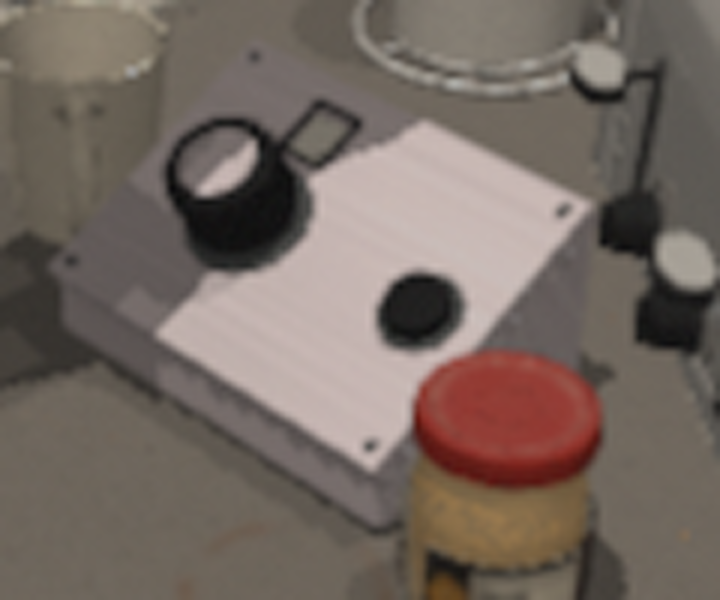

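View pics/b_side.png

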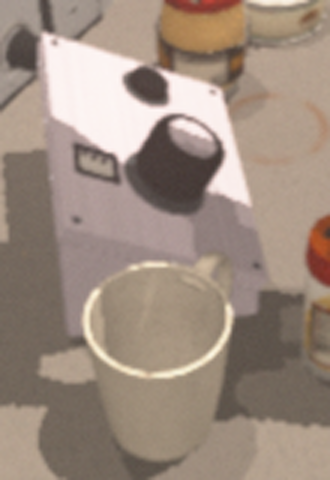

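```bash
cat > h.py <<'E'
import numpy as np, cv2
from scipy.optimize import least_squares
C={}
def load(n,f=None):
    c=np.load(f or f"a_{n}.npz");return {k:c[k] for k in c}
def proj(c,P):
    p=c["camera_from_world"]@np.r_[P,1];s=p[:2]/p[2];s=s*(1+float(c["k1"])*(s@s));return s*c["K"][[0,1],[0,1]]+c["K"][:2,2]
n=np.array([-.469,0,.883]);u=np.array([.883,0,.469]);ax=np.array([-4.5,30,69.6])
M=dict(knobtop=ax+40*n,window=ax+48*u,key=np.array([-9.1,-66,78.5]))
def w(p,m): c,s=np.cos(p[2]),np.sin(p[2]);return np.array([p[0]+c*m[0]-s*m[1],p[1]+s*m[0]+c*m[1],m[2]])
E
python3 - <<'E'
from h import *
obs=dict(scene=dict(knobtop=(251.3,176.7),window=(268.3,172.3),key=(284.8,201.7)),side=dict(knobtop=(235,191),window=(202,198.7),key=(219,172.7)),wrist=dict(knobtop=(317,204),window=(378.7,193.7)))
cs={k:load(k) for k in obs}
# free triangulation
for name in M:
    f=lambda P:np.concatenate([proj(cs[k],P)-o[name] for k,o in obs.items() if name in o])
    r=least_squares(f,[520,50,90]);print(name,r.x.round(1),r.fun.round(1),"exp z",M[name][2].round(1))
f=lambda p:np.concatenate([proj(cs[k],w(p,M[m]))-q for k,o in obs.items() for m,q in o.items()])
r=least_squares(f,[540,20,0]);print(r.x,np.degrees(r.x[2]),r.fun.round(1))
for m in M:print(m,w(r.x,M[m]).round(1))
print("mid",w(r.x,[-16.2,30,91.7]))
# depth check of face plane
c=cs["side"];
E
```

```text
knobtop [575.3 -12.5 103.7] [-0.9  0.1 -1.4 -0.2 -0.4  0.1] exp z 104.9
window [636.   -6.   91.9] [-0.6 -0.1 -0.5  0.2 -0.1  0.2] exp z 92.1
key [ 602.5 -108.1   71.1] [-0.3  0.2 -0.3 -0.2] exp z 78.5
[ 6.01863865e+02 -3.97425482e+01  1.16846454e-01] 6.694808692378441 [-0.9 -0.3 -0.7 -0.3 -1.3 -2.5 -1.4 -0.7 -0.5  0.3  0.6 -2.5 -0.3  0.6
  0.1 -0.2]
knobtop [575.3 -12.7 104.9]
window [636.   -5.5  92.1]
key [ 600.5 -106.4   78.5]
mid [582.27690689 -11.83571984  91.7       ]
```

```bash
python3 - <<'E'
from h import *
p=[601.86,-39.7,0.1117]
for k,(x0,y0,x1,y1) in dict(scene=(265,185,305,215),side=(200,155,240,185)).items():
    c=load(k);i=c["color"][y0:y1,x0:x1,::-1];s=16
    im=cv2.resize(i,None,fx=s,fy=s,interpolation=cv2.INTER_NEAREST)
    for h,col in((0,(0,255,0)),(10,(0,0,255)),(2,(255,0,0))):
        for r in([14] ):
            pts=[proj(c,w(p,np.array([-9.1,-66,78.5])+(h-10)*n+r*(np.cos(a)*u+np.sin(a)*np.array([0,1,0])))) for a in np.linspace(0,6.3,60)]
            cv2.polylines(im,[((np.array(pts)-[x0-.5,y0-.5])*s).astype(np.int32)],True,col,1)
    cv2.imwrite(f"pics/c_{k}.png",im)
    d=c["depth"];Rt=c["camera_from_world"]
    # depth -> height off face for key region
    ys,xs=np.mgrid[y0:y1,x0:x1];D=d[y0:y1,x0:x1]
    uv=cv2.undistortPoints(np.stack([xs,ys],-1).reshape(-1,1,2).astype(float),c["K"],np.array([float(c["k1"]),0,0,0,0])).reshape(-1,2)
    P=np.c_[uv,np.ones(len(uv))]*D.reshape(-1,1);P=(P-Rt[:3,3])@Rt[:3,:3]
    cc,ss=np.cos(p[2]),np.sin(p[2]);q=P-[p[0],p[1],0];q=np.c_[cc*q[:,0]+ss*q[:,1],-ss*q[:,0]+cc*q[:,1],q[:,2]]
    H=((q-[0,0,72])@n).reshape(D.shape);print(k);print(H[::2,::2].round().astype(int))
E
```

```text
scene
[[  1   2  -1   0  -2  -1  -3  -1  -1  -1   0   0  -3  -1  -1  -1   0   1
   -2  -3]
 [  0  -1  -1   1  -1   1  -2   2  -1   1  -2  -1  -1  -1  -1  -2  -3   0
    1  -1]
 [  2  -1   0   0  -1  -1  -1   0  -2   0   0  -2  -3   0  -1  -3   0   0
    0  -1]
 [ -1  -3  -2   0  -3   0  -2  -4  -1   0  -2  -1  -1   0  -1  -2  -1  -1
   -1  -1]
 [ -2  -1  -1  -2  -2  -2  -1  -1   1  -1  -2  -1   0   0   1  -2  -3   1
   -1   1]
 [ -1   2  -1  -2  -1   0  -1   0  -1   9   9  12   2   0   0   0  -1  -1
   -1  -1]
 [ -1  -1  -1  -2  -1  -1   0  -3  10  13   8   9   9   1  -3  -2  -1   2
    1  -4]
 [ -1  -2   1   0  -2  -1   0  10  10  10   9   8  10   0  -1  -1  -1  -1
   -2  -9]
 [  0  -1  -3  -2   0  -2   0   8   8   9  10   7   9   0   0  -3  -1   0
   -6 -15]
 [ -1  -1   1  -1  -3   1  -1   1   9   8   9   9   3  -1  -1  -1   0  -8
  -13 -22]
 [ -1   0   0  -1  -1   1  -3   1   1   5   2   1   3   0   1  -1  -8 -13
  -22 -26]
 [ -3  -1   0  -2   1  -2   0  -2   0   2  -2  -2  -3  -2   1  -3 -13 -20
  -25 -33]
 [ -2  -4   1  -1   2  -1  -1  -2  -2  -1  -2  -3  -2  50  50  46  43  41

[... 762 characters left out ...]
  -9  -6
   -4  -3]
 [  0  -1  -1  -1  -1  -3   1   5   8   8   9   8  -2  -1 -20 -16 -14 -11
   -8  -7]
 [ -1  -2  -2   0   0   0   0   5  10  10   8  10   8  -1  -2  -2  -1 -16
  -15 -10]
 [ -1  -2   0  -1  -1  -1  -1   3   7   8   9   8   9  10  -1  -1   0  -2
    0  -2]
 [ -1   0   0  -1  -3  -1  -2   0   3   5   8   9   8  -2   0  -1   0  -1
   -1   0]
 [ -2  -1  -1   0  -1  -1  -1   1   0   3   3   6   4   0  -2   0  -2  -2
   -1   0]
 [ -1   0   0  -2   1  -1  -1  -2  -1  -1   0   0   1   0  -2  -1  -2  -1
    0  -1]
 [ -1  -2  -1  -1  -1   1  -1  -2   0  -1  -2   1  -1  -1  -1   0  -1  -2
   -2  -2]
 [  0  -2  -2  -1  -1   1  -1  -2   0  -3  -1  -2  -1  36  40  38  -2  -2
    0  -2]]
```

View pics/c_scene.png

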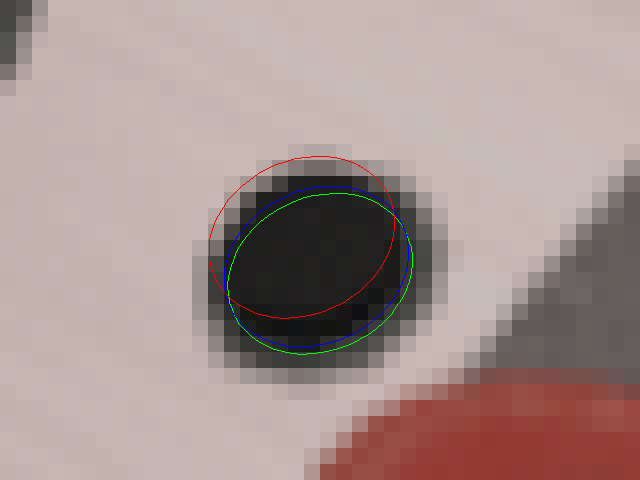

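View pics/c_side.png

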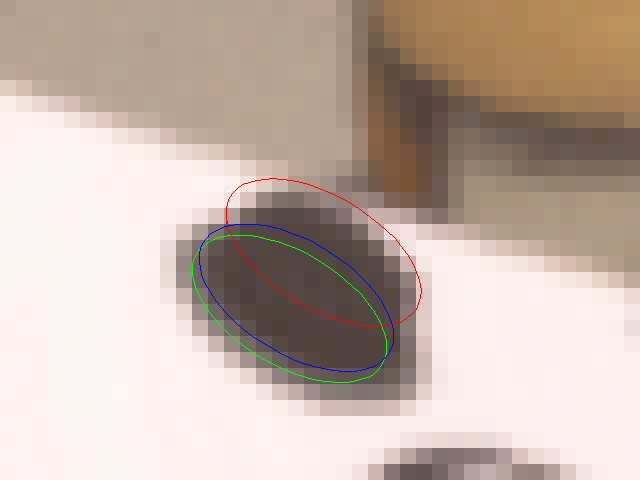

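Emit:
carry_out:
  motion:
    - [0.3, -12, 56, 0, 10]
    - [0.3, -12, 56, 30, 20]
    - [0.3, -12, 56, 60, 30]
    - [0.3, -12, 56, 86, 40]
    - [0.3, -12, 56, 86, 49]
    - [0.3, -12, 56, 86, 49]

```text
time: 0.9
tool_pos: [580.4, -11.9, 139.6]
tcp_rot: [-3.14, 0.001, 0.717]
contact_force: [0.1, 0.1, -0.4]
grip_width: 64.5
```

```bash
python3 - <<'E'
from plant import bot
import cv2,numpy as np
o=bot.get_obs();print({k:np.round(v,3) for k,v in o.items() if k!='tau'})
ims=[]
for n in ["scene","side","wrist"]:
    c=bot.capture(n);np.savez(f"d_{n}.npz",**c);ims.append(c["color"][:,:,::-1])
cv2.imwrite("pics/d_w.png",ims[2])
cv2.imwrite("pics/d.png",np.vstack([cv2.resize(ims[0][140:260,180:340],(800,600))[:300*2:2,::2],cv2.resize(ims[1][130:310,150:300],(400,300))]))
E
```

```text
{'time': np.float64(0.9), 'joint_positions': array([-0.152,  0.522,  1.489, -0.   ,  1.133,  0.701]), 'dq': array([ 0.002, -0.013, -0.011, -0.002,  0.002, -0.073]), 'tool_pos': array([580.442, -11.917, 139.631]), 'tcp_rot': array([-3.14e+00,  1.00e-03,  7.17e-01]), 'contact_force': array([ 0.076,  0.105, -0.393]), 'moment': array([0.046, 0.042, 0.026]), 'grip_width': np.float64(64.542)}
```

View pics/d.png

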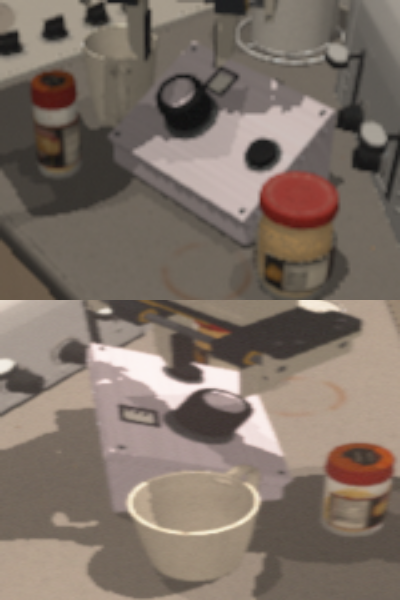

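View pics/d_w.png

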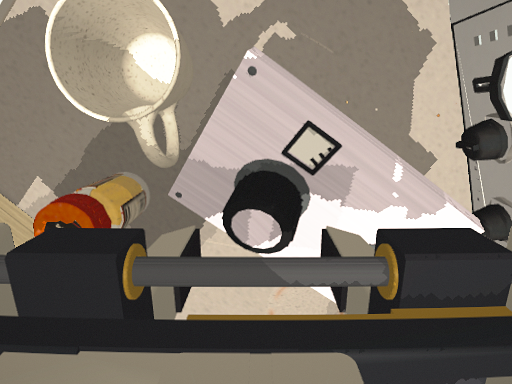

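```bash
cat >> h.py <<'E'
p0=[601.86,-39.7,0.1117]
def win(c,fn,half=20):
    y=np.array([0,1,0]);W=ax+48*u
    src=np.float32([proj(c,w(p0,W+a*u+b*y)) for a,b in((half,half),(half,-half),(-half,-half),(-half,half))])
    H=cv2.getPerspectiveTransform(src,np.float32([[0,0],[400,0],[400,400],[0,400]]))
    cv2.imwrite(fn,cv2.warpPerspective(c["color"][:,:,::-1],H,(400,400),flags=cv2.INTER_CUBIC))
E
python3 -c "
from h import *
win(load('','d_wrist.npz'),'pics/d_win.png')"
```

```text
(no output)
```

View pics/d_win.png

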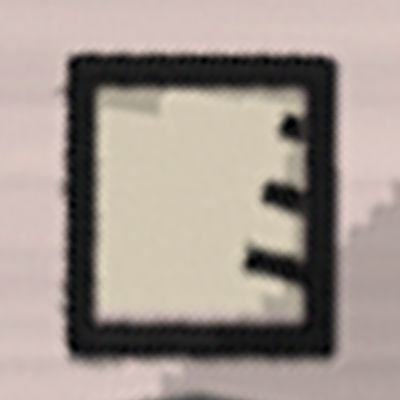

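Emit:
carry_out:
  motion:
    - [0.3, 0, 0, 26, 0]
    - [0.3, 0, 0, 52, 0]
    - [0.3, 0, 0, 52, 0]
    - [0.6, 0, 0, 52, 0]
    - [0.6, 0, 0, 52, 0]
    - [0.6, 0, 0, 52, 0]

```text
time: 1.8
tool_pos: [581.6, -12.0, 89.7]
tcp_rot: [3.14, -0.001, 0.718]
contact_force: [-1.0, 1.1, 3.8]
grip_width: 49.6
```

Emit:
carry_out:
  motion:
    - [0.6, 0, 0, 0, 10]
    - [0.6, 0, 0, 0, 20]
    - [0.6, 0, 0, 0, 30]
    - [0.6, 0, 0, 0, 40]
    - [0.6, 0, 0, 0, 50]
    - [0.6, 0, 0, 0, 60]
    - [0.6, 0, 0, 0, 68]
    - [0.6, 0, 0, 0, 68]

```text
time: 2.8
tool_pos: [581.5, -11.8, 90.9]
tcp_rot: [-3.14, -0.002, -0.469]
contact_force: [-5.1, 0.1, 6.2]
grip_width: 48.6
```

```bash
python3 - <<'E'
from plant import bot
from h import *
c=bot.capture("wrist");cv2.imwrite("pics/e_w.png",c["color"][:,:,::-1]);win(c,"pics/e_win.png")
c=bot.capture("side");win(c,"pics/e_win_s.png")
E
```

```text
(no output)
```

View pics/e_w.png

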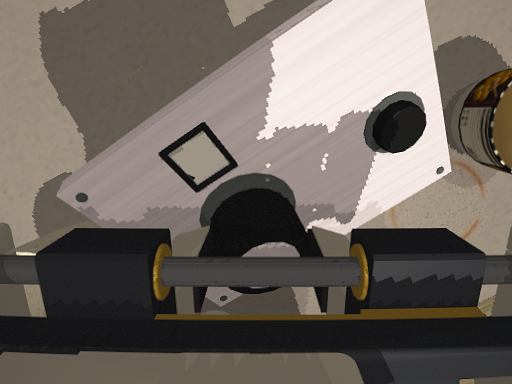

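View pics/e_win.png

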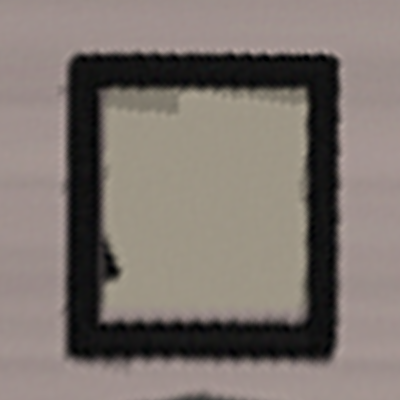

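View pics/e_win_s.png

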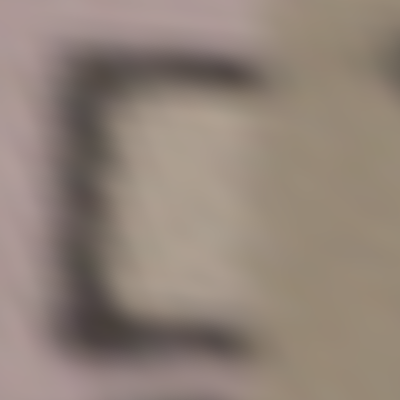

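Emit:
carry_out:
  motion:
    - [0.3, 0, 0, 0, 0]
    - [0.3, 0, 0, 0, 0]
    - [0.3, 0, 0, -35, 0]
    - [0.3, 0, 0, -35, -10]
    - [0.3, 0, 0, -35, -20]
    - [0.3, 0, 0, -35, -30]
    - [0.3, 0, 0, -35, -40]
    - [0.3, 0, 0, -35, -50]
    - [0.3, 0, 0, -35, -60]
    - [0.3, 0, 0, -35, -65]

```text
time: 4.15
tool_pos: [581.4, -11.8, 125.8]
tcp_rot: [3.14, -0.002, 0.671]
contact_force: [-0.0, -0.5, 0.0]
grip_width: 64.5
```

```bash
python3 - <<'E'
from plant import bot
from h import *
o=bot.get_obs();print(o["tool_pos"],o["tcp_rot"])
c=bot.capture("wrist");win(c,"pics/f_win.png")
E
```

```text
[581.4181108  -11.8166414  125.78455348] [ 3.14019524e+00 -1.98578921e-03  6.70519440e-01]
```

View pics/f_win.png

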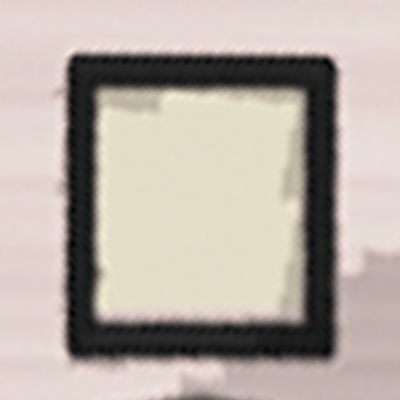

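Emit:
carry_out:
  motion:
    - [0.3, 0, 0, 20, 0]
    - [0.3, 0, 0, 37, 0]
    - [0.3, 0, 0, 37, 0]
    - [0.6, 0, 0, 37, 0]
    - [0.6, 0, 0, 37, 0]
    - [0.6, 0, 0, 37, 0]

```text
time: 4.95
tool_pos: [581.9, -11.7, 89.5]
tcp_rot: [3.139, -0.003, 0.673]
contact_force: [0.2, 0.7, 2.0]
grip_width: 49.4
```

Emit:
carry_out:
  motion:
    - [0.6, 0, 0, 0, 10]
    - [0.6, 0, 0, 0, 20]
    - [0.6, 0, 0, 0, 30]
    - [0.6, 0, 0, 0, 40]
    - [0.6, 0, 0, 0, 50]
    - [0.6, 0, 0, 0, 55]
    - [0.6, 0, 0, 0, 55]

```text
time: 5.82
tool_pos: [581.6, -11.8, 90.4]
tcp_rot: [-3.14, -0.003, -0.287]
contact_force: [-4.3, -0.7, 5.2]
grip_width: 48.3
```

```bash
python3 - <<'E'
from plant import bot
from h import *
c=bot.capture("wrist");win(c,"pics/g_win.png")
E
```

```text
(no output)
```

View pics/g_win.png

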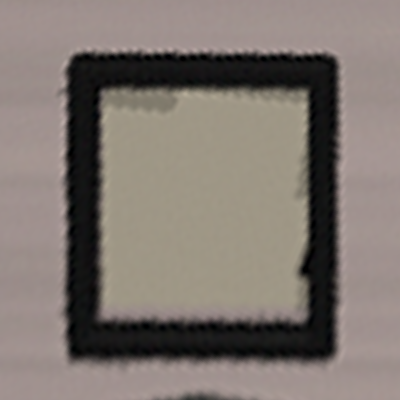

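Emit:
carry_out:
  motion:
    - [0.3, 0, 0, 0, 0]
    - [0.3, 0, 0, 0, 0]
    - [0.3, 0, 0, -35, 0]
    - [0.3, 0, 0, -35, -10]
    - [0.3, 0, 0, -35, -20]
    - [0.3, 0, 0, -35, -30]
    - [0.3, 0, 0, -35, -40]
    - [0.3, 0, 0, -35, -45]
    - [0.3, 0, 0, -35, -45]

```text
time: 7.0
tool_pos: [581.6, -11.8, 125.4]
tcp_rot: [3.14, -0.003, 0.498]
contact_force: [0.1, -0.3, -0.1]
grip_width: 64.1
```

Emit:
carry_out:
  motion:
    - [0.3, 0, 0, 20, 0]
    - [0.3, 0, 0, 37, 0]
    - [0.3, 0, 0, 37, 0]
    - [0.6, 0, 0, 37, 0]
    - [0.6, 0, 0, 37, 0]
    - [0.6, 0, 0, 37, 0]

```text
time: 7.75
tool_pos: [582.0, -11.6, 88.9]
tcp_rot: [3.14, -0.004, 0.497]
contact_force: [0.9, 0.9, 1.1]
grip_width: 48.4
```

Emit:
carry_out:
  motion:
    - [0.6, 0, 0, 0, 10]
    - [0.6, 0, 0, 0, 20]
    - [0.6, 0, 0, 0, 25]
    - [0.6, 0, 0, 0, 25]

```text
time: 8.25
tool_pos: [582.0, -11.7, 89.1]
tcp_rot: [-3.142, -0.005, 0.062]
contact_force: [0.0, -1.2, 0.6]
grip_width: 47.1
```

```bash
python3 - <<'E'
from plant import bot
from h import *
c=bot.capture("wrist");win(c,"pics/i_win.png")
E
```

```text
(no output)
```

View pics/i_win.png

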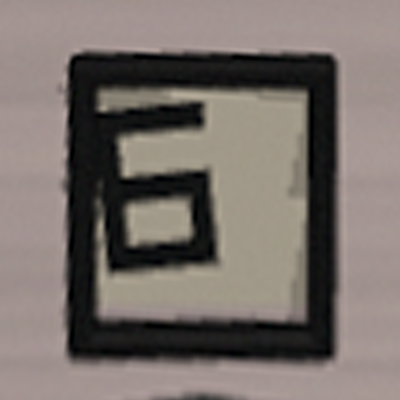

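Emit:
carry_out:
  motion:
    - [0.6, 0, 0, 0, 3]
    - [0.6, 0, 0, 0, 6.5]
    - [0.6, 0, 0, 0, 6.5]

```text
time: 8.68
tool_pos: [581.9, -11.7, 89.3]
tcp_rot: [-3.141, -0.005, -0.048]
contact_force: [-2.2, -0.5, 2.2]
grip_width: 47.3
```

```bash
python3 - <<'E'
from plant import bot
from h import *
c=bot.capture("wrist");win(c,"pics/j_win.png")
E
```

```text
(no output)
```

View pics/j_win.png

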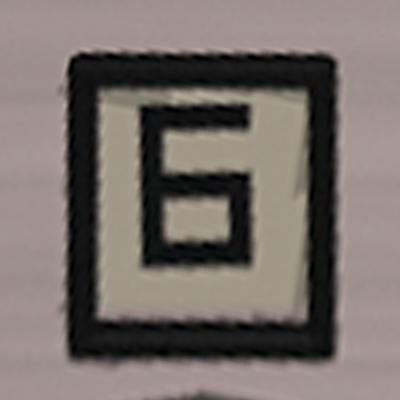

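Emit:
carry_out:
  motion:
    - [0.6, 0, 0, 0, 0.8]
    - [0.6, 0, 0, 0, 0.8]
    - [0.3, 0, 0, 0, 0.8]
    - [0.3, 0, 0, 0, 0.8]
    - [0.3, 0, 0, -25, 0.8]
    - [0.3, 0, 0, -50, 0.8]
    - [0.3, 0, 0, -50, 0.8]

```text
time: 9.6
tool_pos: [583.0, -11.9, 141.2]
tcp_rot: [-3.141, -0.009, -0.062]
contact_force: [-0.4, 0.1, -0.2]
grip_width: 64.0
```

```bash
python3 - <<'E'
from plant import bot
from h import *
c=bot.capture("wrist");win(c,"pics/k_win.png");np.savez("k_wrist.npz",**c)
c2=bot.capture("side");win(c2,"pics/k_win2.png")
c3=bot.capture("scene");win(c3,"pics/k_win3.png")
cv2.imwrite("pics/k.png",np.hstack([cv2.resize(cv2.imread(f),(260,260)) for f in("pics/k_win2.png","pics/k_win3.png")]))
print(bot.get_obs()["tool_pos"],bot.get_obs()["tcp_rot"])
E
```

```text
[581.1031841  -11.6511305  138.28261473] [-3.14077674 -0.00321633 -0.06186602]
```

View pics/k_win.png

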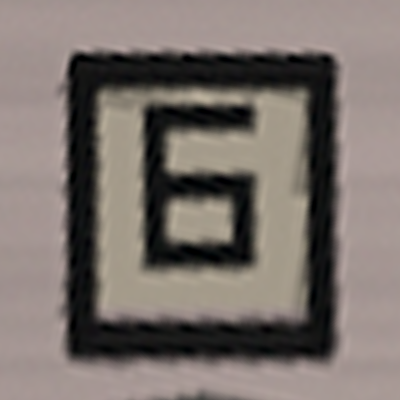

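View pics/k.png

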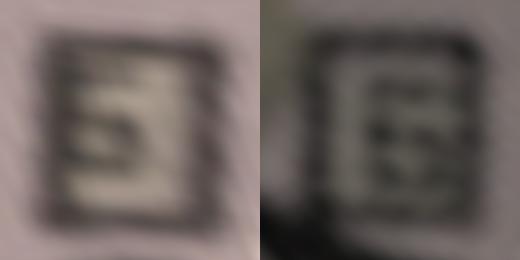

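```bash
python3 - <<'E'
from h import *
from plant import bot
W=ax+48*u
for nm in("wrist","side","scene"):
    c=load('','k_wrist.npz') if nm=="wrist" else load(nm)
    T=c["camera_from_world"];P=-T[:3,:3].T@T[:3,3]
    d=P-w(p0,W);cc,ss=np.cos(p0[2]),np.sin(p0[2]);d=np.array([cc*d[0]+ss*d[1],-ss*d[0]+cc*d[1],d[2]])
    print(nm,"per mm recess: apparent shift up-slope %.2f left %.2f"%(-(d@u)/(d@n),-d[1]/(d@n)))
c=load('','k_wrist.npz');y=np.array([0,1,0]);
src=np.float32([proj(c,w(p0,W+a*u+b*y)) for a,b in((14,14),(14,-14),(-14,-14),(-14,14))])
H=cv2.getPerspectiveTransform(src,np.float32([[0,0],[560,0],[560,560],[0,560]]))
g=cv2.cvtColor(cv2.warpPerspective(c["color"],H,(560,560),flags=cv2.INTER_CUBIC),cv2.COLOR_RGB2GRAY)
m=(g<90).astype(np.uint8);N,l,s,ce=cv2.connectedComponentsWithStats(m)
for i in range(1,N):
    if s[i][4]>500:
        pts=np.argwhere(l==i)[:,::-1].astype(np.float32);print(s[i],ce[i].round(1),cv2.minAreaRect(pts))
# opening
m=(g>=90).astype(np.uint8);N,l,s,ce=cv2.connectedComponentsWithStats(m);print([x.tolist() for x in s if x[4]>2000])
E
```

```text
wrist per mm recess: apparent shift up-slope -0.61 left 0.07
side per mm recess: apparent shift up-slope -0.60 left -1.27
scene per mm recess: apparent shift up-slope 0.43 left 0.78
[     8      0    547    560 108817] [280.5 261.3] ((281.0, 279.5), (559.0, 546.0), 90.0)
[  165    86   226   332 45708] [269.1 257.5] ((277.5, 251.5), (331.0, 225.0), 90.0)
[[8, 0, 547, 560, 154525], [0, 0, 19, 560, 7572], [548, 0, 12, 560, 4668], [72, 55, 425, 470, 135629], [211, 275, 134, 92, 11206]]
```

Emit:
carry_out:
  motion:
    - [1, 8, 47, 0, -5]
    - [1, 15.6, 94.9, 0, -10]
    - [1, 15.6, 94.9, 20, -10]
    - [1, 15.6, 94.9, 40, -10]
    - [1, 15.6, 94.9, 40, -10]
    - [1, 15.6, 94.9, 40, -10]

```text
time: 10.5
tool_pos: [591.0, -107.2, 98.3]
tcp_rot: [-3.141, -0.003, 0.113]
contact_force: [-0.4, 0.1, 0.2]
grip_width: 8.8
```

```bash
python3 - <<'E'
from plant import bot
from h import *
ims=[]
for k,(x0,y0,x1,y1) in dict(scene=(215,150,335,250),side=(170,120,290,220)).items():
    ims.append(cv2.resize(bot.capture(k)["color"][y0:y1,x0:x1,::-1],(400,333),interpolation=cv2.INTER_CUBIC))
cv2.imwrite("pics/l.png",np.hstack(ims))
c=bot.capture("wrist");cv2.imwrite("pics/l_w.png",c["color"][:,:,::-1])
o=bot.get_obs();print(o["tool_pos"],o["tcp_rot"],o["grip_width"])
E
```

```text
[ 591.38036123 -107.23055959   99.02391454] [ 3.14126565 -0.00453731  0.11303117] 1.0300994724544104
```

View pics/l.png

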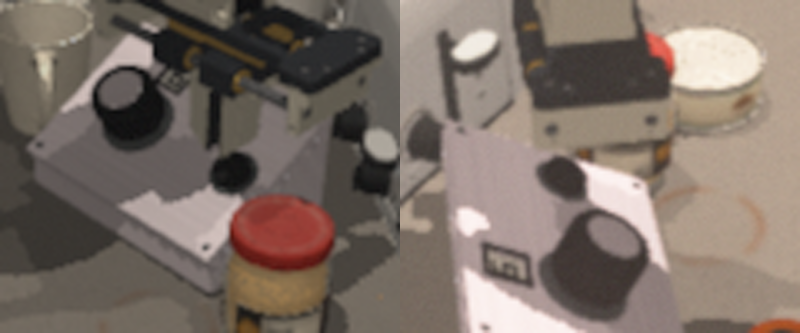

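View pics/l_w.png

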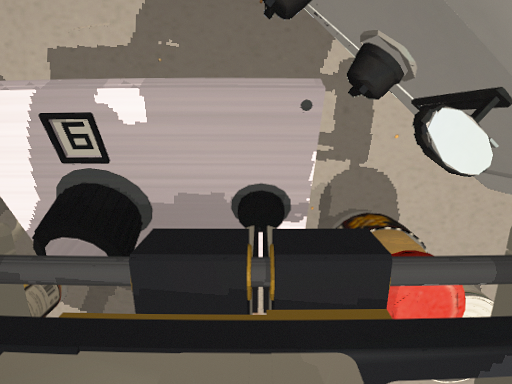

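Emit:
carry_out:
  motion:
    - [1, 0, 0, 10, 0]
    - [1, 0, 0, 17, 0]
    - [1, 0.5, 0, 20, 0]
    - [1, 1.5, 0, 22, 0]
    - [1, 2.5, 0, 24, 0]
    - [1, 3.5, 0, 26, 0]
    - [1, 3.7, 0, 27, 0]
    - [1, 3.7, 0, 27, 0]

```text
time: 11.65
tool_pos: [595.3, -106.8, 72.1]
tcp_rot: [3.141, -0.005, 0.113]
contact_force: [-2.6, 0.6, 2.0]
grip_width: 0.5
```

Emit:
carry_out:
  motion:
    - [1, 0.3, 0, 0.8, 0]
    - [1, 0.6, 0, 1.6, 0]
    - [1, 0.6, 0, 1.6, 0]

```text
time: 12.02
tool_pos: [595.6, -106.7, 71.5]
tcp_rot: [3.141, -0.005, 0.113]
contact_force: [-6.3, 1.0, 10.6]
grip_width: 0.5
```

Emit:
carry_out:
  motion:
    - [1, 0.3, 0, 1.5, 0]
    - [1, 0.5, 0, 2.5, 0]
    - [1, 0.5, 0, 2.5, 0]

```text
time: 12.4
tool_pos: [595.7, -106.7, 71.2]
tcp_rot: [3.141, -0.005, 0.113]
contact_force: [-9.2, 2.3, 17.7]
grip_width: 0.4
```

Emit:
carry_out:
  motion:
    - [1, -2, 0, -10, 0]
    - [1, -5, 0, -40, 0]
    - [1, -20, 0, -90, 0]
    - [1, -80, 0, -120, 0]
    - [1, -120, 0, -120, 0]
    - [1, -120, 0, -120, 0]

```text
time: 13.15
tool_pos: [474.1, -120.5, 191.4]
tcp_rot: [3.14, -0.005, 0.112]
contact_force: [-0.3, -0.3, -0.6]
grip_width: 0.4
```

```bash
python3 - <<'E'
from plant import bot
from h import *
o=bot.get_obs();print(o["tool_pos"],o["contact_force"],o["time"])
p=p0;ims=[]
for k,(x0,y0,x1,y1) in dict(scene=(265,185,305,215),side=(200,155,240,185)).items():
    c=bot.capture(k);cv2.imwrite(f"pics/m_{k}.png",c["color"][:,:,::-1])
    T=c["camera_from_world"];ys,xs=np.mgrid[y0:y1,x0:x1];D=c["depth"][y0:y1,x0:x1]
    uv=cv2.undistortPoints(np.stack([xs,ys],-1).reshape(-1,1,2).astype(float),c["K"],np.array([float(c["k1"]),0,0,0,0])).reshape(-1,2)
    P=np.c_[uv,np.ones(len(uv))]*D.reshape(-1,1);P=(P-T[:3,3])@T[:3,:3]
    cc,ss=np.cos(p[2]),np.sin(p[2]);q=P-[p[0],p[1],0];q=np.c_[cc*q[:,0]+ss*q[:,1],-ss*q[:,0]+cc*q[:,1],q[:,2]]
    H=(q-[0,0,72])@n;a=(q-[-4.4,-66,69.7])@u;b=q[:,1]+66;r=np.hypot(a,b)
    print(k,"key",np.median(H[(r<9)&(abs(H)<15)]),(r<9).sum(),"face",np.median(H[(r>20)&(r<28)&(abs(H)<6)]))
c=bot.capture("wrist");cv2.imwrite("pics/m_w.png",c["color"][:,:,::-1]);win(c,"pics/m_win.png")
E
```

```text
[ 474.08377787 -120.46071068  191.43164597] [-0.34191539 -0.33735981 -0.59413011] 13.15
scene key 1.2520681195676375 37 face -1.0449174917864932
side key 1.1329981675498355 30 face -0.90162724840044
```

View pics/m_w.png

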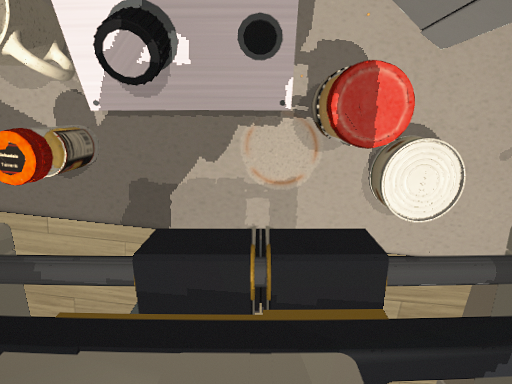

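View pics/m_scene.png

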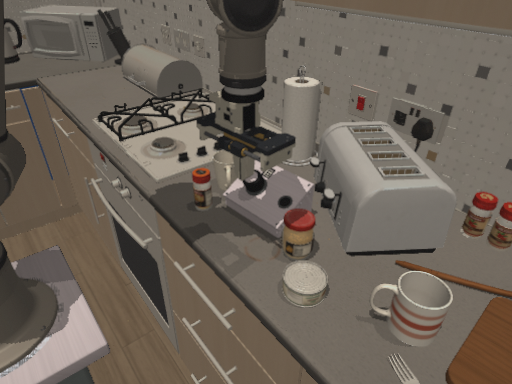

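View pics/m_win.png

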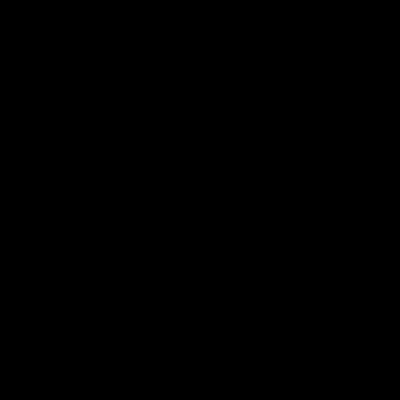

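```bash
python3 - <<'E'
from h import *
i=cv2.imread("pics/m_side.png")[150:270,170:300];cv2.imwrite("pics/n.png",cv2.resize(i,None,fx=5,fy=5,interpolation=cv2.INTER_CUBIC))
E
```

```text
(no output)
```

View pics/n.png

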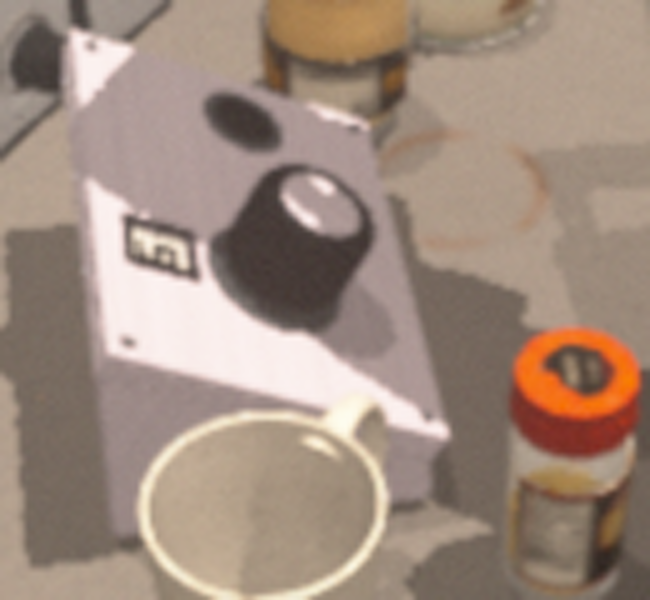

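The side picture shows the key flat at about (240,120) and the 6 still in the window at about (160,248). The mug and spice jar are in place.

```bash
python3 -c "
from plant import bot
print(bot.close_job())"
```

```text
the job is handed in; nothing more can be done
None
```

The timer is set to 6 and the start key is fully in; I handed the job in at about 13 s of the 51 s allowed.

- **Dial:** I turned the knob in three gripped strokes, plus two small corrections. After I let go, the wrist camera showed the 6 upright with no visible tilt. It stood about 0.35 mm left of the window's middle, or roughly 0.6 mm (about 0.01 rad) once parallax is allowed for. I left that as it was.
- **Key:** I pressed it only after the dial was set, with the closed fingertips, until they met a firm stop at about 20 N. Depth readings then put the key about 2.1 mm above the face, against 2 mm when fully in.
- **Surroundings:** The mug, spice jar, jar and flat tin look unmoved in the last pictures; I did not measure their positions. The robot ended clear of everything, with no contact force.

**Checks that disagreed or failed:**
- My first estimate of the key's height from two cameras was about 7 mm too low, because I had included its dark rim. Depth showed the key was fully out at the start.
- In the side and scene cameras the 6 looks off-centre, to opposite sides, because the drum sits below the face.
- After the key press the wrist camera no longer had the window in view. The last look at the 6 was in the side picture, which is too coarse to measure its centring.

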